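# Unlock the blue rotor's tab-lock knob

## Task

Unlock the cover of the blue centrifuge rotor: squeeze both yellow release tabs of its knob together, turn the knob counter-clockwise from the red mark until its white pointer is at the green mark, then let go. Do not force the knob round without squeezing its tabs, and leave the grey rotor locked.

Things in the scene. Friction and masses are not known exactly. Their poses are not given: they have to be found in the camera images.
- blue_grip (a point): Centre of the knob on the blue-covered rotor (fixed drum 170 mm wide): on its axis, mid-height of the tabs. Black bar 46 mm long (x), 30 wide (y); yellow tabs at +y and -y: 26 mm wide, 42 tall (24 below this point to 18 above), flat upright outer faces, 58 mm apart. Lock ring below: 88 mm across, top 24 mm below this point. Turns with the knob: z up, white pointer along +x.
- blue_knob (a joint): Angle of that knob, rad, counter-clockwise from above. 0: locked, pointer at the red mark; 1.05: pointer at the green mark; hard stop at 1.15. With both tabs squeezed in it turns lightly (about 0.06 N m); with either tab out a lug at the tab's foot blocks it. Let go beyond 0.87, the tabs spring out into the wide open slot and the knob stays where it is.
- blue_tab_a (a joint): How far the blue rotor's tab on the +y side is squeezed in, m: 0 out (locked), 0.006 fully in. The tab on the -y side is the same and moves by itself. Each needs about 1.5 N to start and 5 N to go fully in (46 mm over both tabs then), and its lug is clear of the slot beyond 0.004.
- grey_knob (a joint): Angle of the identical knob on the grey-covered rotor (same sizes, axis 0.25 m or more from the blue one's); 0 is locked, and it must stay locked. Nothing else stands within 0.1 m of either knob's axis above the lock ring.
Not all that is in view belongs to the job. What is shaped like the part that bears grey_knob but orange is not meant.

How it is judged (in metres and radians):
At the end, for the whole second after the job is handed in: The blue rotor's knob rests with its pointer within 10 degrees of the green mark (0.87 rad up to its stop), let go so that its tabs have sprung out again; the grey rotor's knob is still locked (value of joint blue_knob above 0.87 rad and velocity of joint blue_knob between -0.05 and 0.05 rad/s and value of joint grey_knob below 0.12 rad and value of joint blue_tab_a below 0.002 m); the robot touches nothing.
It fails at once if the grey rotor's knob is turned (value of joint grey_knob above 0.12 rad).
It fails at once if the blue rotor's knob is forced round while its tabs are not squeezed in (value of joint blue_knob between 0.15 and 0.7 rad and value of joint blue_tab_a below 0.0015 m).
It also fails if it takes over 29 s, if anything falls off the work surface, if the arm or the gripper's body presses on something with over 40 N, if the wrist force passes 120 N, or if a joint passes its speed limit or range.

## Robot

A 6-joint arm with a two-finger parallel gripper is mounted at the origin on the work surface. World frame = base frame: x ahead of the robot, y to its left, z up, the work surface at z = 0. Lengths are in m, angles in degrees, forces in N, time in s.
With the tool pointing down it reaches from about 0.3 to 0.85 m from the base axis. Payload 5.4 kg.
Tool frame: the origin (TCP) lies on the centre line of the jaws, within the pads' length; the fingertips stand 17 mm ahead of it and the grasp point (between the pads) lies 2 mm behind it; y points along the fingers, z is the direction in which the jaws open and shut, and the axes are right-handed (so a half turn about y gives the same grasp; the last joint's range is limited). The gripper opens to 85 mm and grips with 20 to 120 N. Pads are 22 mm wide; open, the fingers measure 114 mm over their backs; the gripper's body (76 mm by 85 mm) begins 54 mm behind the grasp point. The pads swing forward as they close: fully open they stand 13 mm farther back than shut.
Start: joints at [-79.761, 9.076, 91.501, -0, 79.423, -12.038], TCP at [0.218, -0.532, 0.224] pointing down, gripper open.
Joint ranges: [-166.64, 166.64], [-54.1, 131.32], [10.49, 154.53], [-73.88, 253.88], [9.74, 151.15], [-171.62, 171.62]. Speed limits (degrees/s): [147.25, 147.25, 180, 180, 180, 180].

## Interface

Orientations are given as [roll, pitch, yaw] about the fixed x, y, z axes, in that order (R = Rz(yaw) Ry(pitch) Rx(roll)).
In Python, from cell import bot gives the robot as it stands.
- The arm moves only by the tool send_rows, never from a script. Its argument "series" is a list of rows, each a list of 3 entries, a list of its own where there are three numbers: the closure, from -1 (fully open) to 1 (shut), then the shift along the tool's x, y, z in m, then the turn, a rotation vector about the tool's x, y, z in rad. A call has exactly 5 rows; each row shifts and turns the commanded pose from where the row before left it, along the tool's axes as they then stand; what a row does not reach is not made up. A row lasts 1/8 s, in which the tool goes at most 62.5 mm and 10.7 degrees, less where a joint would pass 70% of its speed; a pose out of reach is approached as far as the arm can. A call with a gripper value outside its range is refused whole. The fingers move at their own pace and stop on an object; "force" is the grip in N (left out, the last holds). Time passes only in rows, so rows that do not move let the fingers close, or fill a call up. It gives the time, the measured TCP pose, the force and the opening at its end, in the units of the state.
- bot.read_state(): the state, without advancing time (a new reading comes with each control period).
- bot.read_camera(name): name is "side" or "top"; returns a dict with "img" (384x512x3 uint8, red, green, blue), "K" (3x3 intrinsics, pixels), "rvec" (rotation vector, rad) and "tvec" (3), from world to camera coordinates, as OpenCV has them. Camera axes: x right, y down, z forward; pixel columns grow to the right and rows downward; lengths in m; the calibration is good to about 2 mm. A picture is of the moment at which its call begins. There is no depth.
- bot.sign_off(): hands the job in, once; it reports no verdict.
The state is a dict: "clock": time; "q": joint angles; "joint_vel": joint speeds; "tau": joint torques, N m; "position": TCP position; "ee_rot": TCP orientation; "wrist_force": force on the tool from outside, world axes, zero at the start; "ft_torque": the same for the moment, N m; "opening": finger opening in m.
Only numpy, scipy, OpenCV 4.12 (cv2) and the standard library are available. Lean on these libraries where they do the work, as an engineer would, in place of code of your own. Each camera call takes 0.05 s, during which the arm holds its last target. There are 200 camera calls.

## Working session

There is one attempt and no reset: what is moved stays moved. The work goes in short steps, Python scripts to look and compute and a tool call to move; the robot and the scene stay as the last step left them, time stands still between calls to the robot, and variables do not carry over. Pictures are saved under pics/ and viewed, on a budget of 10 in all, crops included, one or two more only if the job needs it, and the job is handed in when it is done.

Besides the shell and the picture viewer there is one more tool, called after "Emit:" as a command line: name --argument value ..., lists and objects as JSON in quotes. send_rows: Moves the arm, as the interface text tells. Its arguments: {"type":"object","properties":{"series":{"type":"array"},"force":{"type":"number"}},"required":["series"]}

```bash
mkdir -p pics; ls
cat > h.py <<'E'
import numpy as np, cv2
from cell import bot
from scipy.spatial.transform import Rotation as Ro
def cam(n):
    c=bot.read_camera(n); return c
def save(c,f,crop=None,s=1):
    i=c["img"][:,:,::-1]
    if crop: x0,y0,x1,y1=crop; i=i[y0:y1,x0:x1]
    cv2.imwrite("pics/"+f,cv2.resize(np.ascontiguousarray(i),None,fx=s,fy=s,interpolation=cv2.INTER_CUBIC))
def back(c,uv,z):
    R=Ro.from_rotvec(np.ravel(c["rvec"])).as_matrix();t=np.ravel(c["tvec"])
    d=R.T@np.linalg.solve(c["K"],[uv[0],uv[1],1]);o=-R.T@t
    return o+d*(z-o[2])/d[2]
def proj(c,P):
    return cv2.projectPoints(np.array(P,float).reshape(-1,3),np.ravel(c["rvec"]),np.ravel(c["tvec"]),c["K"],None)[0][:,0]
def tri(cs,uvs):
    A=[];b=[]
    for c,uv in zip(cs,uvs):
        o=back(c,uv,0);d=back(c,uv,.3)-o;d/=np.linalg.norm(d);M=np.eye(3)-np.outer(d,d);A.append(M);b.append(M@o)
    return np.linalg.lstsq(np.vstack(A),np.hstack(b),rcond=None)[0]
E
python3 - <<'E'
from h import *
a=cam("top");b=cam("side")
i=np.vstack([a["img"],b["img"]])
save(a,"top1.png",None,1.5);save(b,"side1.png",None,1.5)
print(bot.read_state())
for c in(a,b):print(c["K"],c["rvec"],c["tvec"])
E
```

```text
pics
{'clock': 0.1, 'q': array([-7.97645911e+01,  9.10904008e+00,  9.15649298e+01, -1.43572662e-03,
        7.94236213e+01, -1.20367219e+01]), 'joint_vel': array([ 0.0802898 , -0.10747708, -0.17921346, -0.04168032,  0.01335802,
        0.09619814]), 'tau': array([-2.10097628e-04, -3.96991968e+01, -3.32337821e+01, -1.24754752e-04,
        4.22865487e-03,  1.06031813e-06]), 'position': array([ 0.21781118, -0.53154964,  0.22341561]), 'ee_rot': array([-9.00957398e+01,  1.89716642e-02, -1.57727620e+02]), 'wrist_force': array([ 0.50213713,  0.1306661 , -0.01210083]), 'ft_torque': array([ 0.00936227, -0.02132591, -0.01238389]), 'opening': 0.08521108071731688}
[[491.42202972   0.         249.6322043 ]
 [  0.         491.42202972 187.82955989]
 [  0.           0.           1.        ]] [ 2.21526085 -2.15624362  0.10503863] [0.10962372 0.49032455 1.51832037]
[[397.18715345   0.         249.97428163]
 [  0.         397.18715345 196.26378139]
 [  0.           0.           1.        ]] [ 0.78844146 -2.50272479  1.15549774] [0.43931339 0.18290057 0.96206097]
```

View pics/top1.png

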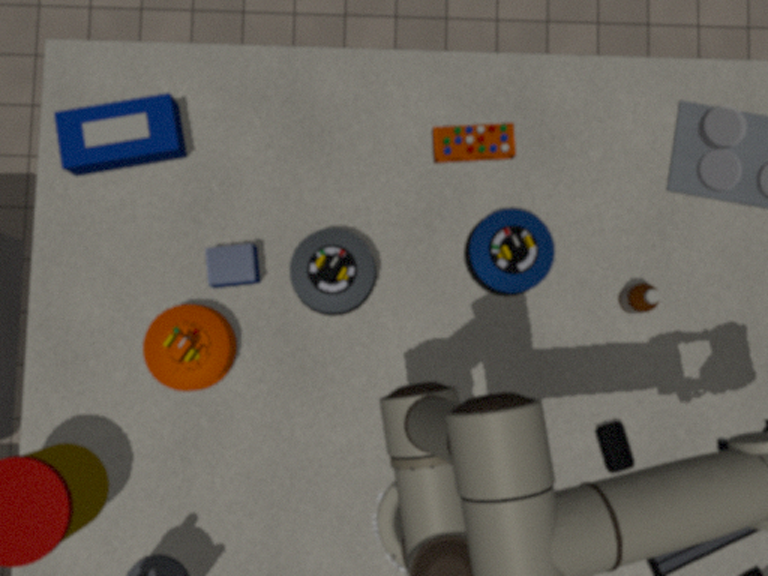

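View pics/side1.png

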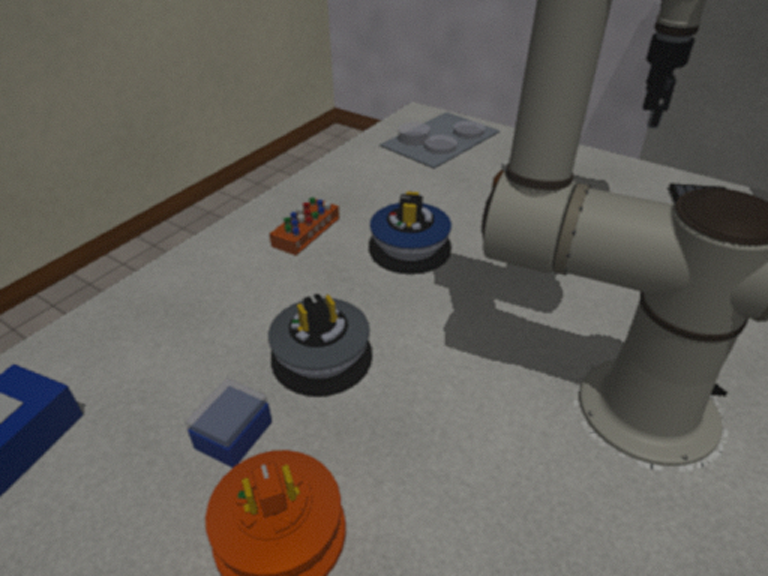

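Three knobbed rotors are in view. In the top view (1.5x pixels) they are grey (333,270), blue (511,250) and orange (188,346). In the side view they are grey (319,320), blue (411,215) and orange (273,500). Blue is the one meant, because it has the blue cover and the black knob with yellow tabs. I'll confirm it in one enlarged crop.

Run:
```python
from h import *
a=cam("top");b=cam("side")
np.savez("a.npz",**a);np.savez("b.npz",**b)
f=lambda c,x,y:cv2.resize(np.ascontiguousarray(c["img"][y:y+64,x:x+64,::-1]),(400,400),interpolation=cv2.INTER_CUBIC)
cv2.imwrite("pics/crop1.png",np.hstack([f(a,310,135),f(b,242,110)]))
u=(511/1.5,250/1.5);v=(411/1.5,212/1.5);p=tri([a,b],[u,v]);print(p,proj(a,p)-u,proj(b,p)-v)
```

```text
[ 0.55057961 -0.14629807  0.10049152] [[0.14111269 0.23493684]] [[-0.26221308 -0.00611717]]
```

View pics/crop1.png

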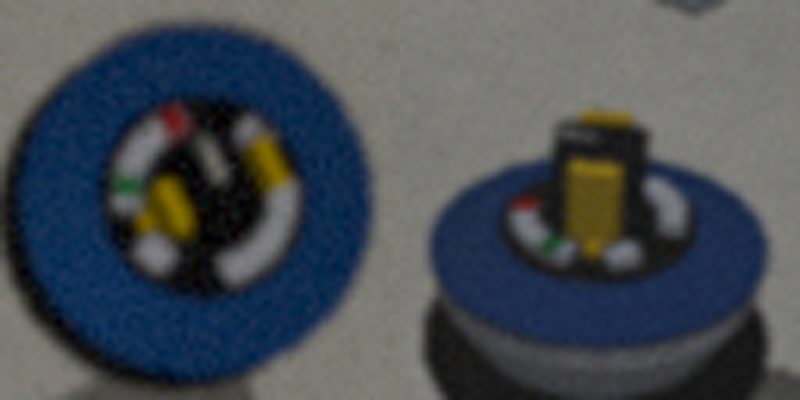

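The crop confirms the blue rotor. In the top half, the tabs are at (170,208) and (268,165), the red mark at (175,120), the green mark at (127,186), the ring centre at about (203,197), and the pointer lies towards red. Next I fit the pose from these points.

Run:
```python
from h import *
from scipy.optimize import least_squares
a=dict(np.load("a.npz"));b=dict(np.load("b.npz"))
T=lambda x,y:(310+x/6.25-.4,135+y/6.25-.4);S=lambda x,y:(242+(x-400)/6.25-.4,110+y/6.25-.4)
c,s=np.cos(1.05),np.sin(1.05)
def pts(r):
  z=-.024
  top=[((0,0,z),T(203,197)),((r,0,z),T(175,120)),((r*c,r*s,z),T(127,186)),((0,-.025,.018),T(258,160)),((.018,0,.018),T(208,135))]
  side=[((r,0,z),S(523,203)),((r*c,r*s,z),S(552,243)),((.013,.029,.018),S(568,161)),((-.013,.029,.018),S(620,161)),((0,0,z),S(597,214))]
  return top[:3],side
def f(p):
  R=Ro.from_euler('z',p[3]).as_matrix();o=[]
  for cam_,l in zip((a,b),pts(p[4])):
    o.append((proj(cam_,[R@np.array(q[0])+p[:3] for q in l])-np.array([q[1] for q in l])).ravel())
  return np.hstack(o)
r=least_squares(f,[.55,-.146,.1,0,.036],loss='soft_l1')
print(r.x.round(4),np.degrees(r.x[3]));print(f(r.x).reshape(-1,2).round(1))
# overlay
p=r.x;R=Ro.from_euler('z',p[3]).as_matrix()
im=[]
for cm,x0,y0 in((a,310,135),(b,242,110)):
  i=cv2.resize(np.ascontiguousarray(cm["img"][y0:y0+64,x0:x0+64,::-1]),(400,400),interpolation=cv2.INTER_CUBIC)
  def dr(P,col):
    q=(proj(cm,[R@np.array(k)+p[:3] for k in P])-[x0,y0]+.5)*6.25
    cv2.polylines(i,[q.round().astype(int)],True,col,1)
  t=np.linspace(0,2*np.pi,60)
  dr(np.c_[.044*np.cos(t),.044*np.sin(t),0*t-.024],(0,255,0))
  for sg in(1,-1):dr([(.013,sg*.029,.018),(-.013,sg*.029,.018),(-.013,sg*.029,-.024),(.013,sg*.029,-.024)],(255,0,255))
  dr([(.0,0,.018),(.023,0,.018)],(0,0,255))
  im.append(i)
cv2.imwrite("pics/ov.png",np.hstack(im))
S=bot.read_state();RR=Ro.from_euler('xyz',S["ee_rot"],degrees=True).as_matrix();print(RR.round(3))
```

```text
[ 0.5557 -0.1537  0.1132  0.4378  0.0388] 25.084333889326608
[[ 0.5 -0.4]
 [-0.4  0.2]
 [-0.2 -0. ]
 [ 0.1 -0.2]
 [-0.  -0.3]
 [-0.2  0.5]
 [-0.   1.1]
 [ 0.4 -1. ]]
[[-0.925 -0.     0.379]
 [-0.379  0.001 -0.925]
 [-0.    -1.    -0.001]]
```

View pics/ov.png

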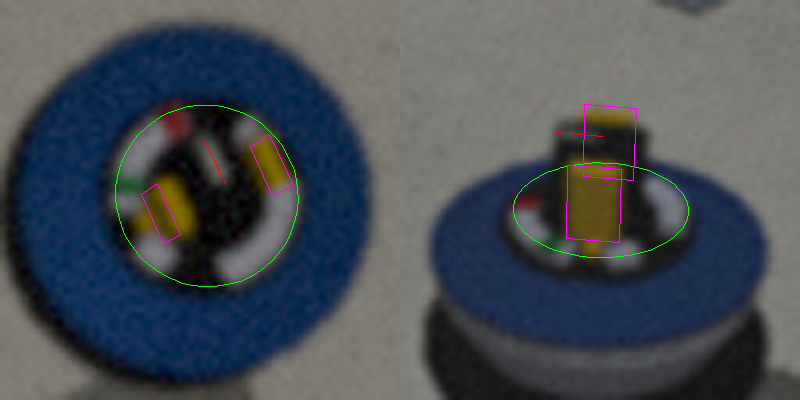

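Run:
```python
from h import *
a=dict(np.load("a.npz"));b=dict(np.load("b.npz"))
E=[]
for c,x0,y0 in((a,305,130),(b,242,110)):
  i=c["img"][y0:y0+74,x0:x0+74]; hsv=cv2.cvtColor(cv2.GaussianBlur(i,(3,3),0),cv2.COLOR_RGB2HSV)
  m=cv2.inRange(hsv,(100,110,40),(125,255,255))
  k=max(cv2.findContours(m,cv2.RETR_EXTERNAL,cv2.CHAIN_APPROX_NONE)[0],key=cv2.contourArea)
  e=cv2.fitEllipse(cv2.convexHull(k));print(np.add(e[0],[x0,y0]),e[1:]);
  m2=cv2.inRange(hsv,(20,110,60),(35,255,255));n,_,st,ce=cv2.connectedComponentsWithStats(m2)
  print([(s[4],(q+[x0,y0]).round(1)) for s,q in zip(st[1:],ce[1:]) if s[4]>5])
  E.append(np.add(e[0],[x0,y0]))
p=tri([a,b],E);print(p,proj(a,p)-E[0],proj(b,p)-E[1])
# predicted tab-top/face centroids for fitted pose
P=np.array([.5557,-.1537,.1132]);R=Ro.from_euler('z',25,degrees=True).as_matrix()
for c in(a,b):print(proj(c,[R@np.array(q)+P for q in((0,.026,.018),(0,-.026,.018),(0,.029,-.003),(0,-.029,-.003))]).round(1).tolist())
```

```text
[340.16777802 167.1047821 ] ((55.468685150146484, 56.07425308227539), 72.04707336425781)
[(np.int32(41), array([352.3, 160.6])), (np.int32(67), array([336.1, 168.2]))]
[273.32245827 149.94910049] ((29.58194923400879, 52.32014083862305), 91.28776550292969)
[(np.int32(15), array([274.3, 128.5])), (np.int32(119), array([272.6, 141.9]))]
[ 0.55468414 -0.15156519  0.06411255] [[-0.00436799 -0.00724424]] [[0.00810844 0.00018721]]
[[337.4, 167.4], [353.5, 160.4], [335.1, 168.7], [352.9, 161.0]]
[[272.7, 135.6], [275.0, 127.0], [272.4, 142.1], [275.0, 132.3]]
```

Emit:
send_rows --series '[[-1, [-0.045, 0, -0.022], [0, -0.01, 0]], [-1, [-0.045, 0, -0.022], [0, -0.01, 0]], [-1, [-0.045, 0, -0.022], [0, -0.01, 0]], [-1, [-0.045, 0, -0.022], [0, -0.01, 0]], [-1, [-0.045, 0, -0.022], [0, -0.01, 0]]]' --force 20

```text
clock: 0.82
position: [0.3815, -0.3403, 0.2242]
ee_rot: [-90.0, 0.0, -154.9]
wrist_force: [-0.4, 0.2, 0.4]
opening: 0.0856
```

Emit:
send_rows --series '[[-1, [-0.048, 0, -0.019], [0, 0, 0]], [-1, [-0.048, 0, -0.019], [0, 0, 0]], [-1, [-0.048, 0, -0.019], [0, 0, 0]], [-1, [-0.048, 0, -0.019], [0, 0, 0]], [-1, [-0.044, 0, -0.02], [0, 0, 0]]]'

```text
clock: 1.45
position: [0.5545, -0.153, 0.2241]
ee_rot: [-90.0, -0.0, -154.8]
wrist_force: [-0.8, -0.7, 0.3]
opening: 0.0856
```

Run:
```python
from h import *
s=bot.read_state();print(s["position"],s["ee_rot"],s["q"])
```

```text
[ 0.55448608 -0.15304803  0.22413299] [-9.00038312e+01 -6.12854632e-03 -1.54841844e+02] [-2.74600958e+01  9.12268520e+00  9.14675887e+01 -2.58783709e-03
  7.94164912e+01  3.73822235e+01]
```

Emit:
send_rows --series '[[-1, [0, 0.025, 0], [0, 0, 0]], [-1, [0, 0.025, 0], [0, 0, 0]], [-1, [0, 0.02, 0], [0, 0, 0]], [-1, [0, 0, 0], [0, 0, 0]], [-1, [0, 0, 0], [0, 0, 0]]]'

```text
clock: 2.08
position: [0.554, -0.1548, 0.1552]
ee_rot: [-89.9, 0.0, -154.9]
wrist_force: [-0.2, -0.7, -0.1]
opening: 0.0856
```

Run:
```python
from h import *
b=cam("side");save(b,"s2.png",(225,80,325,180),6)
s=bot.read_state();print(s["position"],s["wrist_force"],s["opening"])
```

```text
[ 0.55420295 -0.15494363  0.15559683] [ 0.40050085 -0.00674682  0.2759619 ] 0.08528728475508872
```

View pics/s2.png

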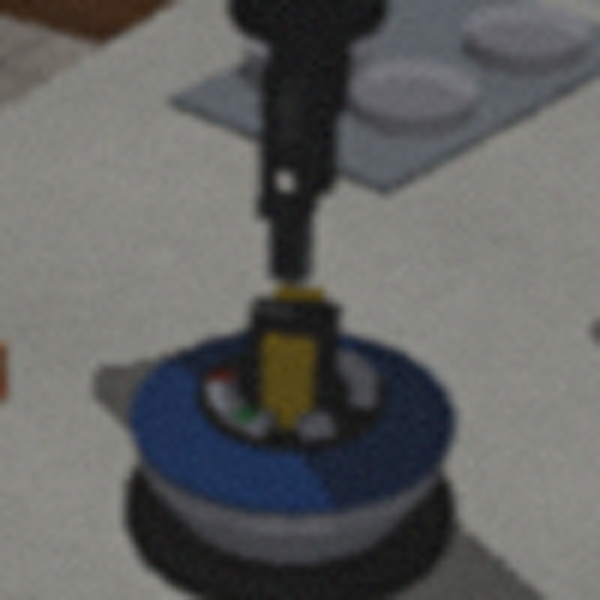

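The picture shows the near finger directly above the near tab: tip at (290,278), tab at (288,375). Now I descend around the tabs.

Emit:
send_rows --series '[[-1, [-0.002, 0.012, -0.001], [0, 0, 0]], [-1, [0, 0.013, 0], [0, 0, 0]], [-1, [0, 0.012, 0], [0, 0, 0]], [-1, [0, 0, 0], [0, 0, 0]], [-1, [0, 0, 0], [0, 0, 0]]]'

```text
clock: 2.75
position: [0.555, -0.1529, 0.1174]
ee_rot: [-90.0, 0.0, -154.9]
wrist_force: [0.5, 0.2, 0.2]
opening: 0.0853
```

Emit:
send_rows --series '[[-0.2, [0, 0, 0], [0, 0, 0]], [-0.2, [0, 0, 0], [0, 0, 0]], [-0.2, [0, 0, 0], [0, 0, 0]], [-0.2, [0, 0, 0], [0, 0, 0]], [-0.2, [0, 0, 0], [0, 0, 0]]]' --force 20

```text
clock: 3.38
position: [0.5554, -0.153, 0.1179]
ee_rot: [-89.9, 0.0, -154.9]
wrist_force: [0.4, 0.3, 4.7]
opening: 0.0514
```

Emit:
send_rows --series '[[0.1, [0, -0.001, 0], [0, 0, 0]], [0.1, [0, -0.001, 0], [0, 0, 0]], [0.1, [0, 0, 0], [0, 0, 0]], [0.1, [0, 0, 0], [0, 0, 0]], [0.1, [0, 0, 0], [0, 0, 0]]]'

```text
clock: 4.0
position: [0.5551, -0.1531, 0.1191]
ee_rot: [-90.0, 0.0, -154.9]
wrist_force: [3.8, -4.4, -2.5]
opening: 0.0426
```

Run:
```python
from h import *
b=cam("side");save(b,"s3.png",(225,80,325,180),6)
s=bot.read_state();print(s["position"],s["wrist_force"],s["ft_torque"],s["opening"])
```

```text
[ 0.55514997 -0.15309423  0.11910026] [ 3.61415504 -2.87705985 -1.70643158] [-0.60479219 -0.73000141  0.03811932] 0.042627344969589205
```

View pics/s3.png

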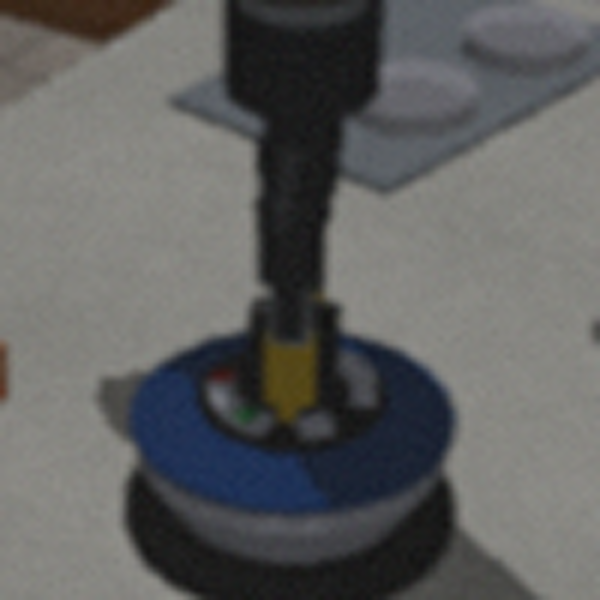

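Run:
```python
from h import *
b=dict(np.load("b.npz"))
P=np.array([.555,-.153,0]);R=Ro.from_euler('z',25.1,degrees=True).as_matrix()
for z in (.09,.1,.11,.12,.13,.14):
  q=(proj(b,[R@np.array([0,y,0])+P+[0,0,z] for y in(-.029,.023,.029,.036)])-[225,80]+.5)*6
  print(z,q.round().astype(int).tolist())
```

```text
0.09 [[302, 351], [289, 404], [287, 410], [285, 417]]
0.1 [[303, 335], [289, 387], [288, 393], [286, 401]]
0.11 [[303, 318], [290, 371], [288, 377], [286, 384]]
0.12 [[303, 302], [290, 354], [288, 360], [286, 367]]
0.13 [[304, 285], [290, 337], [289, 343], [287, 350]]
0.14 [[304, 268], [291, 320], [289, 326], [287, 333]]
```

The finger's near tip at (292,340) looks higher on the tab than its commanded height implies. I'll check with an enlarged, brightened crop that has the predicted tool points overlaid.

Run:
```python
from h import *
b=cam("side")
i=b["img"][95:160,245:305,::-1].astype(float);i=np.clip((i/255)**.45*255,0,255).astype(np.uint8)
i=cv2.resize(i,None,fx=9,fy=9,interpolation=cv2.INTER_CUBIC)
s=bot.read_state();R=Ro.from_euler('xyz',s["ee_rot"],degrees=True).as_matrix();p=s["position"]
def pt(P,col):
  for q in (proj(b,[R@np.array(k)+p for k in P])-[245,95]+.5)*9: cv2.circle(i,tuple(q.astype(int).tolist()),4,col,-1)
pt([(0,.017,-.0213),(.011,.017,-.0213),(-.011,.017,-.0213)],(0,0,255))
pt([(0,-.002,-.0213)],(0,255,0)); pt([(0,0.017,.0213)],(255,0,255))
cv2.imwrite("pics/s4.png",i); print(s["opening"],s["wrist_force"])
```

```text
0.042312578240782155 [ 3.9283657  -4.63045771 -2.55811079]
```

View pics/s4.png

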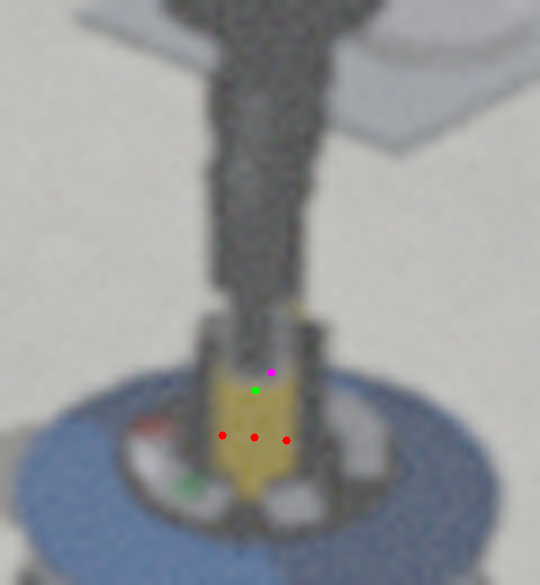

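The near pad's tip (258,378) covers only the top 5–8 mm of the near tab (212–298, 378–480). The tool therefore sits about 20 mm higher relative to the knob than my height estimate implied. I'll open, go 18 mm lower and grip again while watching the force.

Emit:
send_rows --series '[[-0.6, [0, 0, 0], [0, 0, 0]], [-0.6, [0, 0, 0], [0, 0, 0]], [-0.6, [0, 0, 0.001], [0, 0, 0]], [-0.6, [0, 0.008, 0], [0, 0, 0]], [-0.6, [0, 0.01, 0], [0, 0, 0]]]'

```text
clock: 4.72
position: [0.5553, -0.1536, 0.1007]
ee_rot: [-90.0, -0.0, -154.9]
wrist_force: [0.3, 0.3, 0.3]
opening: 0.0686
```

Emit:
send_rows --series '[[-0.3, [0, 0, 0], [0, 0, 0]], [-0.2, [0, 0, 0], [0, 0, 0]], [-0.1, [0, 0, 0], [0, 0, 0]], [0, [0, 0, 0], [0, 0, 0]], [0, [0, 0, 0], [0, 0, 0]]]'

```text
clock: 5.35
position: [0.5548, -0.1537, 0.1019]
ee_rot: [-90.0, -0.1, -154.9]
wrist_force: [-4.7, -0.2, 3.5]
opening: 0.044
```

Run:
```python
from h import *
b=cam("side")
i=b["img"][95:160,245:305,::-1].astype(float);i=np.clip((i/255)**.45*255,0,255).astype(np.uint8)
cv2.imwrite("pics/s5.png",cv2.resize(i,None,fx=9,fy=9,interpolation=cv2.INTER_CUBIC))
s=bot.read_state();print(s["position"],s["wrist_force"],s["ft_torque"],s["opening"])
```

```text
[ 0.55475057 -0.1536336   0.10183064] [-5.48497797 -0.3750035   3.47235685] [ 0.0085143   0.89323136 -0.03187988] 0.044158355804458656
```

View pics/s5.png

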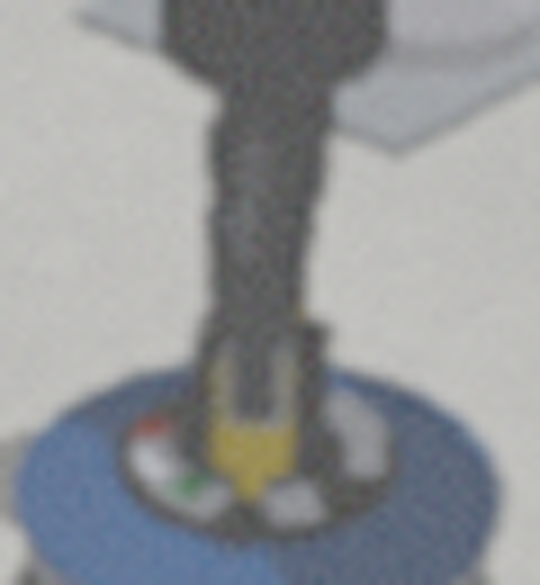

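The pads now cover the tab down to mid-height (tip at row 425, tab down to 480). Opening is 44 mm, so both tabs are in. I'll turn counter-clockwise, starting slowly.

Emit:
send_rows --series '[[0.2, [0, 0, 0], [0, 0, 0]], [0.2, [0, 0, 0], [0, 0, 0]], [0.2, [0, 0, 0], [0, -0.05, 0]], [0.2, [0, 0, 0], [0, -0.05, 0]], [0.2, [0, 0, 0], [0, 0, 0]]]' --force 30

```text
clock: 6.02
position: [0.5549, -0.1538, 0.1022]
ee_rot: [-90.0, -0.1, -149.1]
wrist_force: [-6.1, -0.6, 4.6]
opening: 0.0427
```

Run:
```python
from h import *
s=bot.read_state();print(s["position"],s["ee_rot"],s["wrist_force"],s["ft_torque"],s["opening"])
```

```text
[ 0.55486406 -0.15379595  0.10215354] [-9.00298223e+01 -6.88201111e-02 -1.49092716e+02] [-6.06103372 -0.64665922  4.61378196] [-0.05879994  1.01176973  0.08979948] 0.04272200890704687
```

The moment about z is only about 0.09 N m, so the knob is turning freely and is not jammed. Continuing.

Emit:
send_rows --series '[[0.2, [0, 0, 0], [0, -0.1, 0]], [0.2, [0, 0, 0], [0, -0.12, 0]], [0.2, [0, 0, 0], [0, -0.12, 0]], [0.2, [0, 0, 0], [0, -0.12, 0]], [0.2, [0, 0, 0], [0, 0, 0]]]'

```text
clock: 6.65
position: [0.5555, -0.1544, 0.1022]
ee_rot: [-89.9, -0.1, -122.8]
wrist_force: [-5.0, -2.0, 4.1]
opening: 0.0434
```

Run:
```python
from h import *
s=bot.read_state();print(s["position"],s["ee_rot"],s["wrist_force"],s["ft_torque"],s["opening"])
```

```text
[ 0.55549459 -0.15439834  0.10219429] [-8.99392512e+01 -5.40086657e-02 -1.22846338e+02] [-4.97685476 -1.9982623   4.13098647] [-0.43597359  0.73744541  0.01294083] 0.04340657604174572
```

Emit:
send_rows --series '[[0.2, [0, 0, 0], [0, -0.13, 0]], [0.2, [0, 0, 0], [0, -0.13, 0]], [0.2, [0, 0, 0], [0, -0.13, 0]], [0.2, [0, 0, 0], [0, -0.13, 0]], [0.2, [0, 0, 0], [0, 0, 0]]]'

```text
clock: 7.28
position: [0.5564, -0.1547, 0.1022]
ee_rot: [-89.8, -0.1, -93.2]
wrist_force: [0.2, -4.5, 1.4]
opening: 0.0428
```

Run:
```python
from h import *
b=cam("side")
i=b["img"][95:160,245:305,::-1].astype(float);i=np.clip((i/255)**.45*255,0,255).astype(np.uint8)
cv2.imwrite("pics/s6.png",cv2.resize(i,None,fx=9,fy=9,interpolation=cv2.INTER_CUBIC))
s=bot.read_state();print(s["position"],s["ee_rot"],s["wrist_force"],s["ft_torque"],s["opening"])
```

```text
[ 0.55636064 -0.15467049  0.10220803] [-89.84411367  -0.10255276 -93.21416303] [-0.32343051 -4.54662847  2.26518942] [-0.75456145  0.02294499  0.01724032] 0.042975250178386076
```

View pics/s6.png

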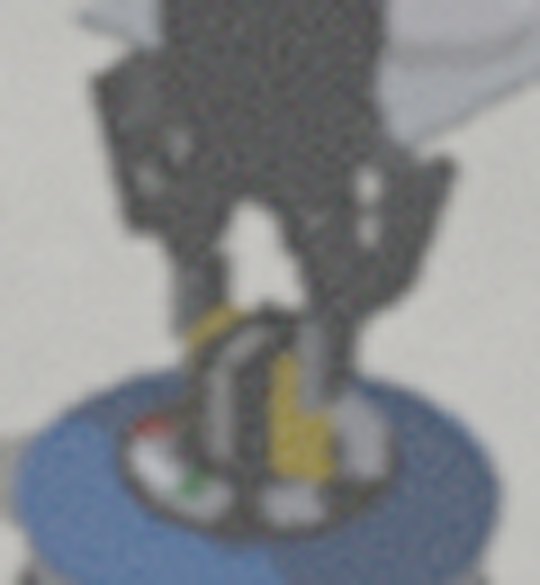

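The knob has turned with the jaws: its pointer stripe (215,370–455) now faces the green mark (190,487). Letting go and lifting.

Emit:
send_rows --series '[[-0.4, [0, 0, 0], [0, 0, 0]], [-1, [0, 0, 0], [0, 0, 0]], [-1, [0, 0, 0], [0, 0, 0]], [-1, [0, 0, 0], [0, 0, 0]], [-1, [0, 0, 0], [0, 0, 0]]]'

```text
clock: 7.95
position: [0.5554, -0.1536, 0.1013]
ee_rot: [-90.0, 0.0, -93.0]
wrist_force: [0.3, -0.3, -0.6]
opening: 0.0858
```

Emit:
send_rows --series '[[-1, [0, -0.02, 0], [0, 0, 0]], [-1, [0, -0.03, 0], [0, 0, 0]], [-1, [0, -0.04, 0], [0, 0, 0]], [-1, [0, -0.04, 0], [0, 0, 0]], [-1, [0, -0.03, 0], [0, 0, 0]]]'

```text
clock: 8.57
position: [0.5557, -0.1538, 0.2635]
ee_rot: [-89.9, -0.0, -93.0]
wrist_force: [0.5, -0.3, -1.0]
opening: 0.0853
```

Emit:
send_rows --series '[[-1, [0, 0, -0.05], [0, 0, 0]], [-1, [0, 0, -0.05], [0, 0, 0]], [-1, [0, 0, 0], [0, 0, 0]], [-1, [0, 0, 0], [0, 0, 0]], [-1, [0, 0, 0], [0, 0, 0]]]'

```text
clock: 9.2
position: [0.4565, -0.1488, 0.2617]
ee_rot: [-90.0, -0.0, -93.0]
wrist_force: [0.3, 0.7, 0.1]
opening: 0.0858
```

Run:
```python
from h import *
a=cam("top");b=cam("side")
f=lambda c,x,y:cv2.resize(np.clip((c["img"][y:y+64,x:x+64,::-1]/255.)**.5*255,0,255).astype(np.uint8),(400,400),interpolation=cv2.INTER_CUBIC)
cv2.imwrite("pics/fin.png",np.hstack([f(a,310,135),f(b,242,110)]))
s=bot.read_state();print(s["clock"],s["position"],s["wrist_force"],s["opening"])
```

```text
9.3 [ 0.45628078 -0.14867224  0.26145532] [ 0.42625056 -1.17299531  0.3228457 ] 0.08549309843460225
```

View pics/fin.png

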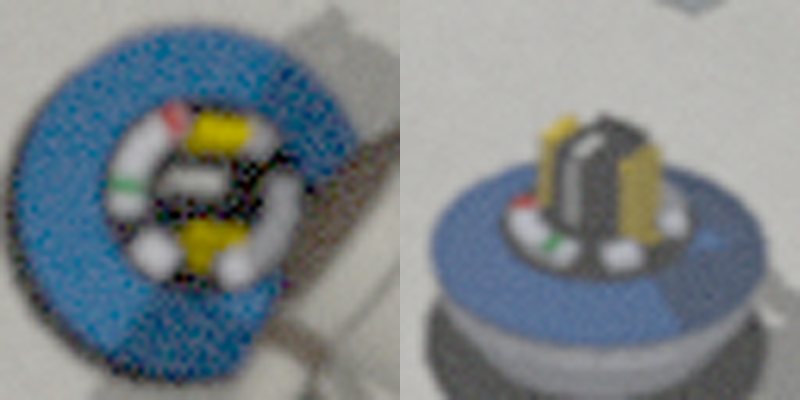

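In the final crop the pointer (160–228,180) points at the green mark (127,186). The two tabs at (220,130) and (212,248) are about 19 px apart, roughly what it was before the squeeze, so they have sprung out. The arm is clear, so I'm handing in.

```bash
python3 -c "
from cell import bot
bot.sign_off()"
```

```text
the job is handed in; nothing more can be done
```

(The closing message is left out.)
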